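# Slide the battery box home into its charging dock

### The job

Push the tall battery box across the bench and fully home into its charging dock, square between the rails and up against the back stop. It is heavy and tips easily, so push it low on its grey case; keep off the lid and handle, never lift it or let it tip, and do not disturb the other things on the bench.

Things in the scene. Friction and masses are not known exactly. Their poses are not given: they have to be found in the camera images.
- battery_box: Tall grey case 90 (x) x 120 (y) x 75 mm high under a white lid; with handle 149 mm high; 0.85 kg, loose. Too thick to pinch. Origin: centre of the underside, z up, x to its rear face (two brass contact strips), which enters the dock first; starts within 0.3 rad of pointing away from the robot, up to 18 cm beside the dock's line. Slides at 4 to 10 N; may tip if pushed over 40 mm above the bench.
- box_lid: The battery box's white lid, fixed to it: 86 x 116 mm, from 75 to 115 mm above the bench, 2 mm inside the case's faces all round, with a steel carrying handle (a bow along y, 82 mm over all) up to 149 mm. Origin: on the box's axis, 74 mm above its underside. Not to be touched.
- charging_dock: Low aluminium dock fixed on the bench, mouth to the robot, no floor. Origin: on the bench, where the centre of the box's underside stands when home; x from the mouth to the back stop, z up. Rails 20 mm high, inner faces at y = +-68 mm (box +-60) from x = -20 mm to the stop, flared in front to y = +-85 mm at x = -45 mm. Back stop 45 mm high, 160 mm wide, face at x = +45 mm.
- cork_jar: Bystander: jar with a cork, 60 mm across, 84 mm high, left of the dock; origin under its centre.
- tin_b: Bystander: flat white tin, 48 mm across, 16 mm high, left of the dock; origin under its centre.
- tin_a: Bystander: flat white tin, 42 mm across, 14 mm high, behind the dock; origin under its centre.
- loupe: Bystander: black eye loupe, 32 mm across, 22 mm high, behind the dock; origin under its centre.
- oil_stone: Bystander: grey sharpening stone on a wooden base, 44 x 108 x 24 mm, long along its y, near the front edge; origin under its centre.
- dust_brush: Bystander: flat yellow-handled brush, 48 x 140 x 18 mm, long along its y, near the front edge; origin under its centre.

How it is judged (in metres and radians):
At the end, for the whole second after the job is handed in: The battery box stands upright on the bench at rest in the dock: its rear within 6 mm of the back stop, between the rails (within 12 mm of the dock's centre line) and square to the dock within 0.08 rad (x of battery_box in the frame of charging_dock above -0.006 m and y of battery_box in the frame of charging_dock between -0.012 and 0.012 m and angle between the x axis of battery_box and the x axis of charging_dock, either way round below 0.08 rad and angle between battery_box's own z axis and vertical below 0.04 rad and height (world z) of battery_box below 0.005 m and linear speed of battery_box below 0.01 m/s); the robot touches nothing.
It fails at once if the battery box tips (leans more than 0.15 rad) (angle between battery_box's own z axis and vertical above 0.15 rad).
It fails at once if the battery box is lifted (its underside centre more than 12 mm above the bench) (height (world z) of battery_box above 0.012 m).
It fails at once if the robot leans on the lid or handle (more than 2 N) (contact force between box_lid and the arm above 2 N).
It fails at once if the fingers press on the lid or handle (more than 2 N) (contact force between box_lid and the fingers above 2 N).
It fails at once if a bystander is displaced by more than 25 mm (distance of any of cork_jar, tin_b, tin_a, loupe, oil_stone, dust_brush from where it was at the start of the episode above 0.025 m).
It also fails if it takes over 72 s, if anything falls off the work surface, if the arm or the gripper's body presses on something with over 40 N, if the wrist force passes 120 N, or if a joint passes its speed limit or range.

### The arm

A 7-joint arm with a two-finger parallel gripper is mounted at the origin on a cart in front of the work surface, level with it; the furniture and walls round the work are solid. World frame = base frame: x ahead of the robot, y to its left, z up, the work surface at z = 0. Lengths are in mm, angles in rad, forces in N, time in s.
With the tool pointing down it reaches from about 425 to 875 mm from the base axis. Payload 4.7 kg.
Tool frame: the origin (TCP) lies at the very end of the fingers, on their centre line; the grasp point (between the pads) lies bot.grip_depth behind it (bot.grip_depth is the distance from the TCP to the grasp point, in mm); z points along the fingers, y is the line along which they close (so a half turn about z gives the same grasp; the last joint's range is limited). The gripper opens to 85 mm and grips with 20 to 120 N. Pads are 22 mm wide; open, the fingers measure 114 mm over their backs; the gripper's body (76 mm by 85 mm) begins 54 mm behind the grasp point. The pads swing forward as they close: fully open they stand 13 mm farther back than shut.
Start: joints at [-1.113, 0.321, -0.07, 1.45, 0.023, 1.371, -0.057], TCP at [279.122, 587.04, 231.349] pointing down, gripper open.
Joint ranges: [-2.86, 2.86], [-0.3, 2.09], [-1.38, 1.24], [0.06, 2.45], [-1.56, 4.7], [0.09, 2.05], [-2.69, 2.69]. Speed limits (rad/s): [2.57, 2.57, 3.14, 3.14, 3.14, 3.14, 3.14].

### API

Orientations are given as a unit quaternion [x, y, z, w].
In Python, from cell import monitor, cams, workorder, bot gives the robot as it stands.
- The arm moves only by the tool carry_out, never from a script. Its argument "moves" is one flat list of numbers, 4 for each row, row after row: the shift along the world's x, y, z in m, then the turn about the world's z in units of 6 degrees (1.0 is 6 degrees). A call has exactly 8 rows; each row is the pose to reach, as a shift and turn from the pose commanded when the call began; what a row does not reach only later rows make up. A row lasts 1/10 s, in which the tool goes at most 50 mm and 8.59 degrees, less where a joint would pass 70% of its speed; a pose out of reach is approached as far as the arm can. A call with a gripper value outside its range is refused whole. "grip" is the opening, from 0 (shut) to 1 (fully open), set as the call begins (left out, the last holds). The fingers move at their own pace and stop on an object; "newtons" is the grip in N (left out, the last holds). Time passes only in rows, so rows that repeat a pose let the fingers close, or fill a call up. It gives the time, the measured TCP pose, the force, the opening and the grip force at its end, in the units of the state.
- monitor.observe(): the state, without advancing time (a new reading comes with each control period).
- cams.capture(name): name is "scene" or "side" or "wrist"; returns a dict with "pixels" (400x640x3 uint8, blue, green, red), "fx", "fy", "cx", "cy" (pixels), "eye" and "orientation" of the camera in the world; the wrist camera has in their place "hand_eye" (4x4, takes a point from camera to tool coordinates, whose origin is the TCP and whose axes are the flange's). Camera axes: x right, y up, looking along -z (the intrinsics and any distortion apply to the point x, -y, -z); pixel columns grow to the right and rows downward; lengths in mm; the calibration is good to about 2 mm. A picture is of the moment at which its call begins: read the wrist's pose just before it. There is no depth.
- workorder.close_job(): hands the job in; it is judged then, once.
The state is a dict: "time_s": time; "joint_pos": joint angles; "joint_velocities": joint speeds; "effort": joint torques, N m; "ee_pos": TCP position; "ee_rot": TCP orientation; "contact_force": force on the tool from outside, world axes, zero at the start; "torque": the same for the moment, N m; "grip_width": finger opening in mm; "grasp_force": force on a finger pad.
Only numpy, scipy, OpenCV 4.12 (cv2) and the standard library are available. Lean on these libraries where they do the work, as an engineer would, in place of code of your own. Each camera call takes 0.05 s, during which the arm holds its last target. There are 200 camera calls.

## Working session

There is one attempt and no reset: what is moved stays moved. The work goes in short steps, Python scripts to look and compute and a tool call to move; the robot and the scene stay as the last step left them, time stands still between calls to the robot, and variables do not carry over. Pictures are saved under pics/ and viewed, at most 10 in all, crops included, and the job is handed in when it is done.

Besides the shell and the picture viewer there is one more tool, called after "Emit:" in YAML: its name, and indented under it one key for each argument. carry_out: Moves the arm, as the interface text tells. Its arguments: {"type":"object","properties":{"moves":{"type":"array","items":{"type":"number"}},"grip":{"type":"number"},"newtons":{"type":"number"}},"required":["moves"]}

```bash
mkdir -p pics; cat > h.py <<'E'
import numpy as np, cv2
from scipy.spatial.transform import Rotation as R
from cell import monitor, cams, workorder, bot
def ray(c,u,v):
    d=np.array([(u-c["cx"])/c["fx"],-(v-c["cy"])/c["fy"],-1.0])
    return np.array(c["eye"]),c["M"]@d
def cap(n):
    c=cams.capture(n); 
    if n!="wrist":
        o=np.array(c["orientation"]); c["M"]=R.from_quat(o).as_matrix() if o.size==4 else o
    return c
def onz(c,u,v,z):
    e,d=ray(c,u,v); return (e+d*(z-e[2])/d[2]).round(1)
E
python3 - <<'E'
from h import *
for n in("scene","side"):
    c=cap(n); cv2.imwrite(f"pics/{n}0.png",c["pixels"]); print({k:v for k,v in c.items() if k!="pixels"})
print(monitor.observe(),bot.grip_depth)
E
```

```text
{'fx': 372.06840466715533, 'fy': 372.06840466715533, 'cx': 313.14067148695347, 'cy': 197.01132941122057, 'eye': array([-242.80182593,  264.06381497,  639.90089828]), 'orientation': array([-0.30779506,  0.35971151,  0.68562472, -0.55298153]), 'M': array([[-0.19894726,  0.53684077, -0.81989144],
       [-0.97971047, -0.12963812,  0.15284424],
       [-0.02423616,  0.83366417,  0.55173967]])}
{'fx': 513.7482415716408, 'fy': 513.7482415716408, 'cx': 313.022417672176, 'cy': 193.25048232456032, 'eye': array([  50.75137814, -396.25358634, 1039.11729307]), 'orientation': array([ 0.29792503, -0.12959101, -0.37036269,  0.8702174 ]), 'M': array([[ 0.69207529,  0.56737531, -0.44622534],
       [-0.72180893,  0.54814431, -0.42252773],
       [ 0.00486408,  0.61451044,  0.78889369]])}
{'time_s': 0.1, 'joint_pos': array([-1.1128915 ,  0.32175966, -0.07006985,  1.45155352,  0.02266322,
        1.37080905, -0.05687538]), 'joint_velocities': array([-0.00015359, -0.00095266, -0.00027828, -0.00442717, -0.00029447,
       -0.00224887,  0.00029115]), 'effort': array([ 5.85720463e-04, -4.94876003e+01, -3.83392861e-01, -3.15210056e+01,
        1.30396272e-02,  7.45578756e-03,  2.18479038e-06]), 'ee_pos': array([278.96038596, 586.56011232, 230.32551913]), 'ee_rot': array([ 2.20060836e-01,  9.75485760e-01, -8.64724506e-04, -1.12944917e-04]), 'contact_force': array([-0.26818015,  0.68726367,  0.15505165]), 'torque': array([-0.01975045, -0.00767689,  0.00246259]), 'grasp_force': 0.0, 'grip_width': 85.38823017608847} 18.700000000000003
```

View pics/scene0.png

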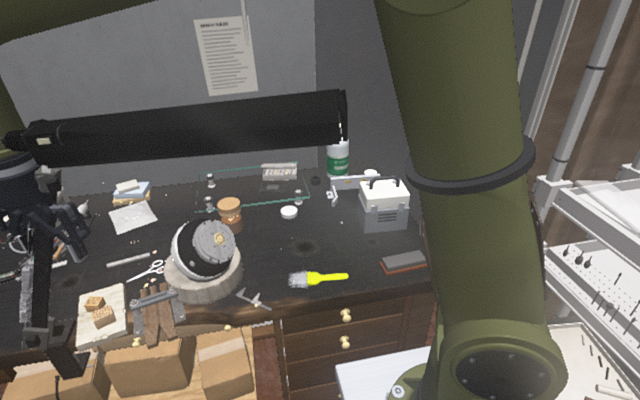

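View pics/side0.png

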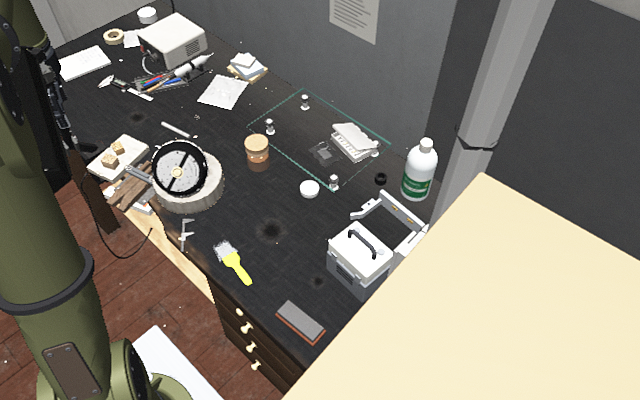

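The scene view shows the box near (384,205), with the dock behind it to the left at about (345,185). In the side view the box lid is near (360,250), the left rail tip near (353,213), the back stop runs from (385,197) to (428,232), and the right rail is hidden by the furniture. I'll enlarge both.

```bash
python3 - <<'E'
import cv2,numpy as np
a=cv2.imread("pics/scene0.png")[160:240,320:420]; b=cv2.imread("pics/side0.png")[185:305,320:440]
f=lambda i,s:cv2.resize(i,None,fx=s,fy=s,interpolation=cv2.INTER_CUBIC)
cv2.imwrite("pics/c1.png",f(a,7)); cv2.imwrite("pics/c2.png",f(b,5))
E
```

```text
(no output)
```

View pics/c1.png

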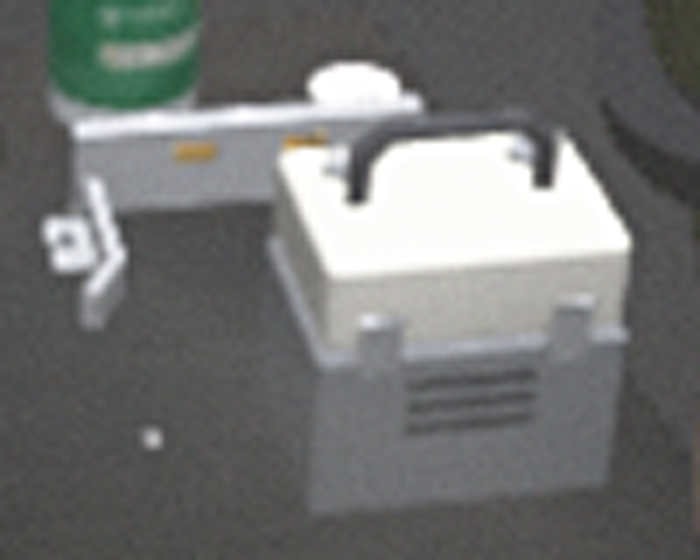

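View pics/c2.png

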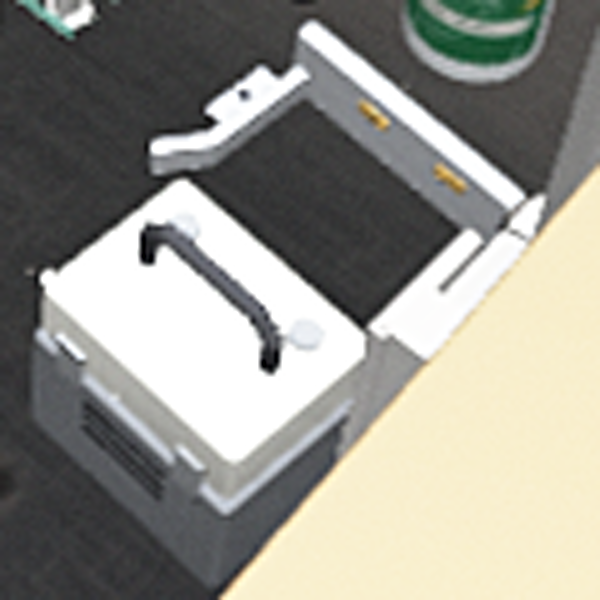

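The crops give the lid corners, case foot corners, stop edges and left rail. Casting rays now.

```bash
python3 - <<'E'
from h import *
A=cap("scene");B=cap("side")
s=lambda x,y,z:onz(A,320+x/7-.4,160+y/7-.4,z)[:2]
t=lambda x,y,z:onz(B,320+x/5-.4,185+y/5-.4,z)[:2]
print("lid side",[t(*p,115) for p in((185,178),(368,345),(232,468),(42,275))])
print("lid scene",[s(*p,115) for p in((275,150),(565,133),(633,243),(330,275))])
print("foot scene",s(308,512,0),s(607,485,0)," side",t(215,588,0),t(33,420,0))
print("stop top front edge side",t(298,38,45),t(510,205,45)," base",t(315,98,0),t(470,205,0))
print("stop scene top",s(78,135,45),s(420,107,45)," base",s(80,212,0),s(270,201,0))
print("rail L side tip",t(152,148,20),"bend",t(207,140,20),"end",t(308,72,20))
print("rail L inner-top edge", t(215,152,20),t(315,85,20))
print("rail R inner top side",t(480,235,20),t(370,330,20))
print("handle side",t(148,235,149),t(270,345,149))
E
```

```text
lid side [array([585.8, -21.8]), array([ 574.5, -132.6]), array([ 490.8, -128.9]), array([505.3, -10.9])]
lid scene [array([585.1, -18. ]), array([ 570.6, -131.3]), array([ 491.3, -124.8]), array([497.1, -11.2])]
foot scene [504.2 -11.3] [ 493.6 -129.6]  side [ 494.9 -128.6] [500.9 -13.6]
stop top front edge side [728.5  21.4] [ 720.4 -113.1]  base [735.2   9.7] [737.1 -86.1]
stop scene top [728.8  25.4] [ 716.  -130.1]  base [735.2  22.8] [723.7 -64.1]
rail L side tip [643.1  39.9] bend [665.4  23.8] end [732.3  14.7]
rail L inner-top edge [662.6  16.3] [728.4   7. ]
rail R inner top side [ 713.3 -106. ] [ 635.3 -101.1]
handle side [533.6 -43.4] [ 527.8 -113.8]
```

Box is at about (538,-72) with yaw about -0.1. Home is at about (677,-49) with yaw about -0.075. The lid sizes and stop width come out right. The gripper body would hit the lid if I pushed with shut fingers, so I'll push with the back of an open finger, which stands out 57 mm against about 42 mm for the body. First push sideways by about 33 mm from the right, then forward. Swinging over there now, high.

Emit:
carry_out:
  moves: [0,0,0.05,0,0.01,-0.02,0.1,0.5,0.03,-0.07,0.1,1,0.045,-0.12,0.1,2,0.06,-0.17,0.1,2.5,0.075,-0.22,0.1,3,0.09,-0.27,0.1,3.5,0.1,-0.32,0.1,3.5]
  grip: 1

```text
time_s: 1.0
ee_pos: [376.2, 280.1, 331.2]
ee_rot: [0.038, 0.999, 0.0, 0.0]
contact_force: [0.7, 1.1, 0.0]
grip_width: 85.6
grasp_force: 0.0
```

Emit:
carry_out:
  moves: [0.015,-0.05,0,0,0.03,-0.1,0,0,0.045,-0.15,0,0,0.06,-0.2,0,0,0.075,-0.25,0,0,0.09,-0.3,0,0,0.105,-0.35,0,0,0.12,-0.4,0,0]

```text
time_s: 1.8
ee_pos: [490.7, -102.8, 331.6]
ee_rot: [0.039, 0.999, 0.0, 0.001]
contact_force: [0.5, 0.0, -0.0]
grip_width: 85.4
grasp_force: 0.0
```

```bash
cat >> h.py <<'E'
def capw():
    s=monitor.observe(); c=cams.capture("wrist"); T=np.array(c["hand_eye"])
    Rt=R.from_quat(s["ee_rot"]).as_matrix()
    c["M"]=Rt@T[:3,:3]; c["eye"]=np.array(s["ee_pos"])+Rt@T[:3,3]; return c
def st():
    s=monitor.observe(); y=R.from_quat(s["ee_rot"]).as_matrix()[:,1]
    print(round(s["time_s"],2),s["ee_pos"].round(1),"tool y deg",np.degrees(np.arctan2(y[1],y[0])).round(2),"F",s["contact_force"].round(1),s["grip_width"].round(0))
E
python3 - <<'E'
from h import *
st(); c=capw(); A=cap("scene"); B=cap("side")
print(c["hand_eye"],c["fx"],[k for k in c])
cv2.imwrite("pics/w1.png",c["pixels"]); cv2.imwrite("pics/s1.png",A["pixels"])
print("stone",onz(A,403,260,24),onz(A,382,272,24),"brush",onz(A,348,276,18),onz(A,290,280,18))
cv2.imwrite("pics/m1.png",np.vstack([np.hstack([c["pixels"],]),])); 
E
```

```text
Traceback (most recent call last):
  File "h.py", line 20, in st
    print(round(s["time_s"],2),s["ee_pos"].round(1),"tool y deg",np.degrees(np.arctan2(y[1],y[0])).round(2),"F",s["contact_force"].round(1),s["grip_width"].round(0))
                                                                                                                                            ^^^^^^^^^^^^^^^^^^^^^
AttributeError: 'float' object has no attribute 'round'
```

```bash
sed -i 's/s\["grip_width"\].round(0)/round(s["grip_width"])/' h.py
python3 - <<'E'
from h import *
st(); c=capw(); A=cap("scene")
print(c["hand_eye"],c["fx"])
cv2.imwrite("pics/w1.png",c["pixels"]); cv2.imwrite("pics/s1.png",A["pixels"])
print("stone",onz(A,403,260,24),onz(A,382,272,24),"brush",onz(A,348,276,18),onz(A,290,280,18))
E
```

```text
1.8 [ 490.7 -102.8  331.6] tool y deg 85.59 F [ 0.5  0.  -0. ] 85
[[ 1.31908950e-04  9.62844501e-01  2.70056382e-01  6.78593962e+01]
 [ 9.99999536e-01  1.30683091e-04 -9.54379909e-04  6.84330443e-01]
 [-9.54211250e-04  2.70056382e-01 -9.62844037e-01 -1.42274132e+02]
 [ 0.00000000e+00  0.00000000e+00  0.00000000e+00  1.00000000e+00]] 336.9394373688595
stone [357.4 -59.9  24. ] [331.1   2.1  24. ] brush [341.9  79.4  18. ] [359.1 210.8  18. ]
```

View pics/w1.png

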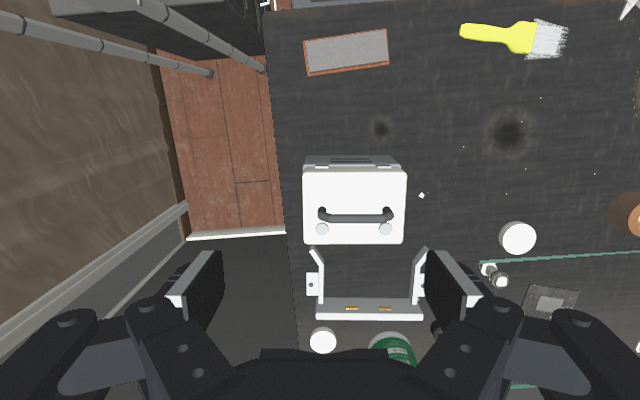

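View pics/s1.png

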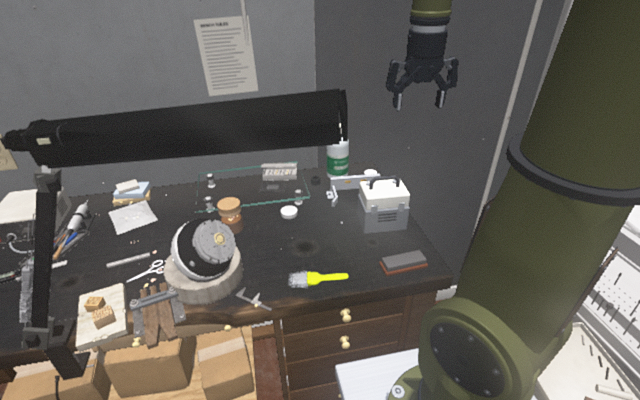

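The wrist view shows the box (303–406, 160–244), with the dock straight beyond it: flares at (315,250) and (422,250), stop at (317–422, 310). The bench edge is at column ~290, close to the right of the box. The gripper knuckles stand wider than the finger backs, so I need their profile before choosing how to push.

```bash
python3 - <<'E'
import cv2,numpy as np
w=cv2.imread("pics/w1.png")[240:400,0:230]; s=cv2.imread("pics/s1.png")[30:112,384:462]
w=cv2.convertScaleAbs(cv2.resize(w,None,fx=2.2,fy=2.2,interpolation=cv2.INTER_CUBIC),alpha=1.8,beta=20)
s=cv2.convertScaleAbs(cv2.resize(s,(279,293),interpolation=cv2.INTER_CUBIC),alpha=1.8,beta=20)
o=np.zeros((352,800,3),np.uint8); o[:, :506]=w[:352,:506]; o[:293,515:794]=s
cv2.imwrite("pics/g.png",o)
E
```

```text
(no output)
```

View pics/g.png

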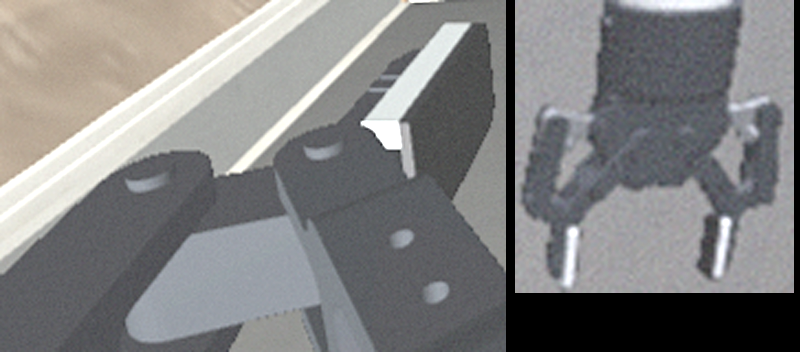

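The right-hand crop shows the lower knuckles bulging about 15 mm outside the finger backs, starting about 45 mm above the tips. A back-of-finger push would therefore touch the lid. I'll check the width of the linkage along tool x instead.

```bash
python3 - <<'E'
from h import *
s=monitor.observe(); Rt=R.from_quat(s["ee_rot"]).as_matrix(); p=s["ee_pos"]
A=cap("scene"); W=capw(); M=np.array(W["hand_eye"])
def pj(q):
    c=np.linalg.inv(M)@np.append(q,1); return np.round([((W["cx"]-c[0]/c[2]*W["fx"]))*2.2,(W["cy"]+c[1]/c[2]*W["fy"]-240)*2.2],0)
for q in((11,-42.5,-13),(-11,-42.5,-13),(11,-57,-13),(-11,-57,-13),(11,-42.5,-50),(11,-57,-50)): print(q,pj(q))
for n,x,y in(("tip in",722,277),("tip out",702,275),("outer bulge",755,205),("piv lo",740,200),("bulge low",735,218),("up piv",768,112),("up out",778,100),("L tip",567,285),("L tip out",552,280),("L bulge",524,200),("L low",555,225),("palm",640,183)):
    e,d=ray(A,384+(x-515)/3.577-.4,30+y/3.577-.4)
    o=Rt.T@(e-p); dd=Rt.T@d
    q=o+dd*(11-o[0])/dd[0]; print(n,q.round(0),"px",pj(q))
E
```

```text
(11, -42.5, -13) [482.  10.]
(-11, -42.5, -13) [492. 114.]
(11, -57, -13) [406.  11.]
(-11, -57, -13) [418. 114.]
(11, -42.5, -50) [404. 118.]
(11, -57, -50) [301. 118.]
tip in [ 11. -53. -16.] px [418.  18.]
tip out [ 11. -40. -18.] px [485.  22.]
outer bulge [ 11. -66. -60.] px [188. 159.]
piv lo [ 11. -56. -63.] px [248. 176.]
bulge low [ 11. -55. -53.] px [304. 128.]
up piv [  11.  -64. -113.] px [-399.  708.]
up out [  11.  -69. -120.] px [-676.  874.]
L tip [ 11.  44. -18.] px [949.  21.]
L tip out [ 11.  54. -22.] px [1010.   30.]
L bulge [ 11.  75. -71.] px [1369.  220.]
L low [ 11.  55. -55.] px [1118.  139.]
palm [ 11.   6. -77.] px [765. 257.]
```

Projected pad points match the picture. The remaining option is pushing along tool x with the fingers shut, so I need the linkage thickness there. I'll turn the gripper edge-on to the scene camera, shut and raised, and measure it.

Emit:
carry_out:
  moves: [0,0.02,0.03,-1.4,0,0.04,0.06,-2.8,-0.01,0.07,0.09,-4.2,-0.02,0.1,0.11,-5.6,-0.03,0.13,0.12,-7,-0.04,0.16,0.12,-8.4,-0.04,0.19,0.12,-9.8,-0.04,0.2,0.12,-11.2]
  grip: 0

```text
time_s: 2.8
ee_pos: [448.9, 105.0, 451.2]
ee_rot: [0.584, 0.812, 0.0, -0.001]
contact_force: [0.4, -0.5, -0.1]
grip_width: -0.4
grasp_force: 0.0
```

Emit:
carry_out:
  moves: [0,0,0,-1.4,0,0,0,-2.8,0,0,0,-4.2,0,0,0,-5.3,0,0,0,-5.3,0,0,0,-5.3,0,0,0,-5.3,0,0,0,-5.3]

```text
time_s: 3.6
ee_pos: [450.5, 99.5, 451.3]
ee_rot: [0.784, 0.62, 0.0, 0.0]
contact_force: [-0.4, 0.1, 0.3]
grip_width: -0.1
grasp_force: 0.0
```

```bash
python3 - <<'E'
from h import *
st(); s=monitor.observe(); Rt=R.from_quat(s["ee_rot"]).as_matrix(); p=s["ee_pos"]
A=cap("scene"); g=cv2.cvtColor(A["pixels"],cv2.COLOR_BGR2GRAY)
def px(q):
    c=A["M"].T@(p+Rt@np.array(q,float)-A["eye"]); return np.array([A["cx"]-c[0]/c[2]*A["fx"],A["cy"]+c[1]/c[2]*A["fy"]])
for h in(0,20,50,73,100): print(h,px((11,0,-h)).round(1),px((-11,0,-h)).round(1))
u,v=px((0,0,-50)).astype(int); x0,y0=u-32,v-35
cv2.imwrite("pics/e.png",cv2.convertScaleAbs(cv2.resize(A["pixels"][y0:y0+64,x0:x0+64],None,fx=9,fy=9,interpolation=cv2.INTER_CUBIC),alpha=1.6,beta=20)); print("crop",x0,y0)
E
```

```text
3.6 [450.5  99.5 451.3] tool y deg -13.33 F [-0.4  0.1  0.3] 0
0 [322.1  71.1] [333.9  70.9]
20 [322.  60.] [333.9  59.8]
50 [321.8  42.8] [334.1  42.5]
73 [321.7  28.9] [334.1  28.7]
100 [321.5  12. ] [334.2  11.7]
crop 295 7
```

View pics/e.png

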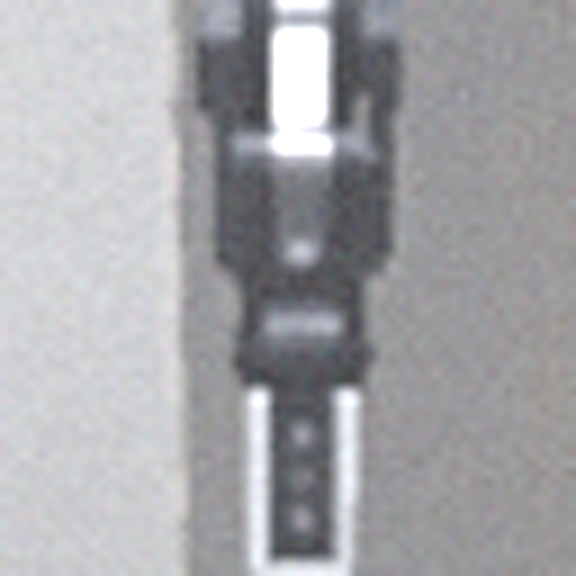

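The edge-on view has the tip at y≈572. The finger is 22 mm wide, but bolts at y≈362 give 27 mm about 43 mm above the tip, and the palm from y≈270 up is about 36 mm or more. So a tool-x push would put the palm on the lid.

With the gripper fully open, the rounded lower knuckle is the widest point, about 45 mm above the tips. With the tips just above the bench it would meet the grey case below the lid. I'll turn broadside to check that outline.

Emit:
carry_out:
  moves: [0,0,0,1.4,0,0,0,2.8,0,0,0,4.2,0,0,0,5.6,0,0,0,7,0,0,0,8.4,0,0,0,9.8,0,0,0,11.2]
  grip: 1

```text
time_s: 4.45
ee_pos: [450.7, 99.2, 451.3]
ee_rot: [0.308, 0.951, 0.0, 0.0]
contact_force: [0.5, -1.1, -0.4]
grip_width: 85.3
grasp_force: 0.0
```

Emit:
carry_out:
  moves: [0,0,0,1.4,0,0,0,2.8,0,0,0,3.8,0,0,0,3.8,0,0,0,3.8,0,0,0,3.8,0,0,0,3.8,0,0,0,3.8]

```text
time_s: 5.25
ee_pos: [450.7, 99.2, 451.3]
ee_rot: [0.117, 0.993, 0.0, 0.0]
contact_force: [-0.3, -0.5, 0.4]
grip_width: 85.6
grasp_force: 0.0
```

```bash
python3 - <<'E'
from h import *
st(); s=monitor.observe(); Rt=R.from_quat(s["ee_rot"]).as_matrix(); p=s["ee_pos"]
A=cap("scene")
def px(q):
    c=A["M"].T@(p+Rt@np.array(q,float)-A["eye"]); return np.array([A["cx"]-c[0]/c[2]*A["fx"],A["cy"]+c[1]/c[2]*A["fy"]])
# resample the tool plane x=0 at 1mm/px*5: columns y -90..90, rows h 0..120
sc=5; yy=np.arange(-90,90,1/sc*1.0); hh=np.arange(0,110,1/sc)
H,_=cv2.findHomography(np.float32([((y+90)*sc,h*sc) for y in(-80,80) for h in(0,100)]),np.float32([px((0,y,-h)) for y in(-80,80) for h in(0,100)]))
o=cv2.warpPerspective(A["pixels"],np.linalg.inv(H),(180*sc,110*sc),flags=cv2.INTER_CUBIC)
o=cv2.flip(o,0)
for h in range(0,110,10):
    cv2.line(o,(0,550-h*sc),(900,550-h*sc),(0,0,255) if h%50==0 else (0,140,0),1)
for y in range(-80,90,10): cv2.line(o,((y+90)*sc,0),((y+90)*sc,550),(0,0,255) if y%50==0 else (0,140,0),1)
o=cv2.convertScaleAbs(o,alpha=1.6,beta=10)
cv2.imwrite("pics/f.png",cv2.resize(o,(800,489)))
E
```

```text
5.25 [450.7  99.2 451.3] tool y deg 76.54 F [-0.3 -0.5  0.4] 86
```

View pics/f.png

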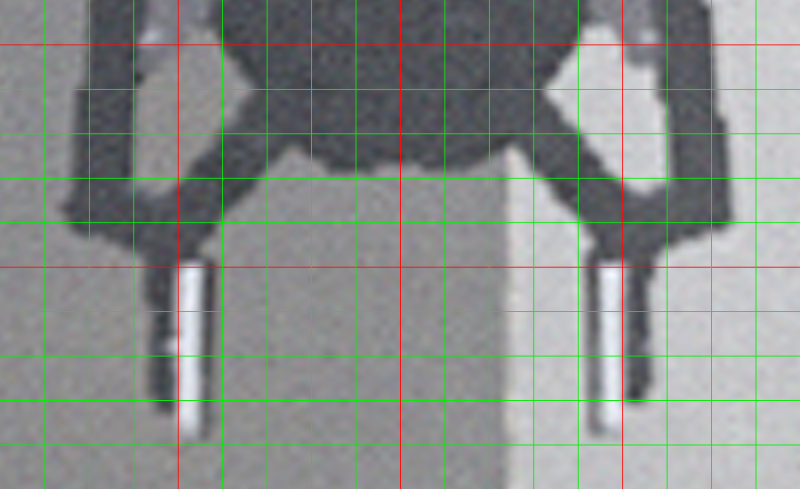

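Broadside outline (10 mm = 44.5 px): tips at h≈12, widest point at y≈±75 at h≈61, tapering to ±72 at h 83 and ±70 at h 100. With the tips 1–2 mm off the bench the knuckle meets the case at about 50 mm, and the lid stays 4–5 mm clear. I'll watch force and lean while pushing. Next I check the room to the right of the box for the sideways push.

```bash
python3 - <<'E'
from h import *
B=cap("side")
for u,v in((481,176),(400,268),(300,385)):
    e,d=ray(B,u,v); print((u,v),[tuple((e+d*(z-e[2])/d[2]).round(0)[:2])+(z,) for z in(0,300,600,800)])
# wrist image taken at known pose
W=capw(); p=np.array([490.7,-102.8,331.6]); a=np.radians(85.59-90)
Rt=R.from_euler("z",a).as_matrix()@np.diag([-1.,1,-1]); T=np.array(W["hand_eye"])
W["M"]=Rt@T[:3,:3]; W["eye"]=p+Rt@T[:3,3]
print("eye",W["eye"].round(0))
print("edge",onz(W,268,20,0),onz(W,288,240,0),onz(W,298,340,0))
print("lid",[onz(W,*q,115) for q in((304,172),(405,170),(404,244),(304,242))])
print("flare tips z20",onz(W,311,248,20),onz(W,425,248,20),"stop top",onz(W,316,314,45),onz(W,423,314,45), "stop front top",onz(W,317,300,45),onz(W,421,299,45))
print("stone",[onz(W,*q,24) for q in((304,40),(387,30),(389,66),(308,76))])
for u,v in((0,30),(210,73),(200,15),(270,75)):
    e,d=ray(W,u,v); print((u,v),[tuple((e+d*(z-e[2])/d[2]).round(0)[:2])+(z,) for z in(0,-300,-700)])
E
```

```text
(481, 176) [(np.float64(988.0), np.float64(-119.0), 0), (np.float64(717.0), np.float64(-199.0), 300), (np.float64(447.0), np.float64(-279.0), 600), (np.float64(266.0), np.float64(-332.0), 800)]
(400, 268) [(np.float64(620.0), np.float64(-135.0), 0), (np.float64(456.0), np.float64(-210.0), 300), (np.float64(291.0), np.float64(-286.0), 600), (np.float64(182.0), np.float64(-336.0), 800)]
(300, 385) [(np.float64(272.0), np.float64(-155.0), 0), (np.float64(208.0), np.float64(-225.0), 300), (np.float64(144.0), np.float64(-294.0), 600), (np.float64(102.0), np.float64(-341.0), 800)]
eye [423. -97. 474.]
edge [ 316.8 -159.3    0. ] [ 618.9 -165.7    0. ] [ 797.8 -168.     0. ]
lid [array([ 493.7, -123.4,  115. ]), array([499.9, -14.2, 115. ]), array([586.6, -16.4, 115. ]), array([ 575.2, -130.9,  115. ])]
flare tips z20 [ 625.7 -130.6   20. ] [638.6  35.5  20. ] stop top [ 719.5 -130.6   45. ] [731.7  25.7  45. ] stop front top [ 696.4 -127.2   45. ] [706.4  22.8  45. ]
stone [array([ 347.6, -114.8,   24. ]), array([344.2, -13. ,  24. ]), array([385.5, -11.6,  24. ]), array([ 389.5, -113.7,   24. ])]
(0, 30) [(np.float64(302.0), np.float64(-503.0), 0), (np.float64(225.0), np.float64(-760.0), -300), (np.float64(123.0), np.float64(-1103.0), -700)]
(210, 73) [(np.float64(374.0), np.float64(-244.0), 0), (np.float64(343.0), np.float64(-336.0), -300), (np.float64(302.0), np.float64(-460.0), -700)]
(200, 15) [(np.float64(304.0), np.float64(-245.0), 0), (np.float64(229.0), np.float64(-338.0), -300), (np.float64(129.0), np.float64(-463.0), -700)]
(270, 75) [(np.float64(383.0), np.float64(-165.0), 0), (np.float64(357.0), np.float64(-208.0), -300), (np.float64(323.0), np.float64(-265.0), -700)]
```

The wrist rays agree: dock home is about (677,-50) with yaw about -0.07, and the box is at (538.5,-72) with yaw about -0.075. That leaves it about 31 mm to the right of the dock line. The oil stone (x 345–388, y -115 to -12) blocks a straight rear approach. So I'll hold the tool y axis at 45° to the dock, and the same knuckle can then push both sideways and forward while the rear finger stays clear.

Emit:
carry_out:
  moves: [0.006,-0.045,0,-0.8,0.012,-0.09,0,-1.6,0.018,-0.135,0,-2.4,0.025,-0.18,0,-3.2,0.032,-0.225,0,-4,0.038,-0.27,0,-4.8,0.044,-0.307,-0.03,-5.8,0.044,-0.307,-0.05,-5.8]

```text
time_s: 6.2
ee_pos: [493.2, -214.4, 400.1]
ee_rot: [0.414, 0.91, -0.002, 0.0]
contact_force: [-0.1, 1.2, 0.2]
grip_width: 85.4
grasp_force: 0.0
```

Emit:
carry_out:
  moves: [0,0,-0.045,0,0,0,-0.09,0,0,0,-0.135,0,0,0,-0.18,0,0,0,-0.225,0,0,0,-0.27,0,0,0,-0.3,0,0,0,-0.3,0]

```text
time_s: 7.0
ee_pos: [491.3, -206.5, 97.2]
ee_rot: [0.409, 0.913, -0.001, -0.004]
contact_force: [-0.1, 0.4, -0.0]
grip_width: 85.3
grasp_force: 0.0
```

```bash
python3 - <<'E'
from h import *
st(); c=capw(); B=cap("side"); A=cap("scene")
o=np.zeros((400,800,3),np.uint8); o[:,:480]=cv2.resize(c["pixels"],(480,300))[:1].mean()*0 
o[:300,:480]=cv2.resize(c["pixels"],(480,300)); o[:320,480:]=cv2.resize(A["pixels"][140:260,320:440],(320,320),interpolation=cv2.INTER_CUBIC)
cv2.imwrite("pics/n.png",o)
E
```

```text
7.0 [ 491.3 -206.5   97.2] tool y deg 41.76 F [-0.1  0.4 -0. ] 85
```

View pics/n.png

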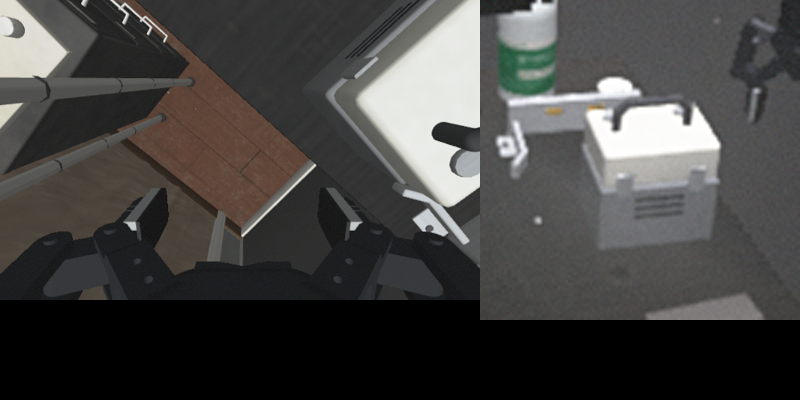

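The view shows the bench edge and empty floor beside the gripper, with the box and right rail ahead of it and nothing in the way. Descending beside the box.

Emit:
carry_out:
  moves: [0,0,-0.03,0,0,0,-0.06,0,0,0,-0.085,0,0,0,-0.1,0,0,0,-0.1,0,0,0,-0.1,0,0,0,-0.1,0,0,0,-0.1,0]

```text
time_s: 7.95
ee_pos: [495.8, -208.1, 2.7]
ee_rot: [0.409, 0.913, 0.0, 0.001]
contact_force: [-0.0, -0.9, -0.1]
grip_width: 85.4
grasp_force: 0.0
```

```bash
cat >> h.py <<'E'
def lid(n,thr=None):
    """lid-top rectangle from white mask: centre, yaw, sizes"""
    c=cap(n); hsv=cv2.cvtColor(c["pixels"],cv2.COLOR_BGR2HSV); out=[]
    for t in ([thr] if thr else (215,225,235)):
        m=((hsv[...,2]>t)&(hsv[...,1]<30)).astype(np.uint8)
        m=cv2.morphologyEx(m,cv2.MORPH_CLOSE,np.ones((5,5)))
        for k in cv2.findContours(m,0,cv2.CHAIN_APPROX_NONE)[0]:
            if cv2.contourArea(k)<250: continue
            P=np.float32([onz(c,u,v,115)[:2] for u,v in k[:,0]])
            (x,y),(w,h),a=cv2.minAreaRect(P)
            if 400<x<750 and abs(y)<160 and 50<min(w,h)<110: 
                a=np.radians(a if w<h else a-90); out.append((t,round(x),round(y),round(min(w,h)),round(max(w,h)),round(float(a),3)))
    print(n,out)
E
python3 - <<'E'
from h import *
st(); lid("scene"); lid("side")
E
```

```text
7.95 [ 495.8 -208.1    2.7] tool y deg 41.77 F [-0.  -0.9 -0.1] 85
scene []
side [(215, 526, -72, 87, 122, -0.013), (225, 528, -72, 87, 118, -0.069), (235, 528, -72, 79, 124, 0.055)]
```

Emit:
carry_out:
  moves: [0,0,-0.006,0,0,0,-0.012,0,0,0.002,-0.012,0,0,0.004,-0.012,0,0,0.006,-0.012,0,0,0.008,-0.012,0,0,0.008,-0.012,0,0,0.008,-0.012,0]

```text
time_s: 8.85
ee_pos: [494.8, -199.7, -10.5]
ee_rot: [0.408, 0.913, 0.0, 0.0]
contact_force: [0.8, 0.6, 0.1]
grip_width: 85.2
grasp_force: 0.0
```

Emit:
carry_out:
  moves: [0,0.002,0,0,0,0.004,0,0,0,0.006,0,0,0,0.008,0,0,0,0.01,0,0,0,0.011,0,0,0,0.012,0,0,0,0.012,0,0]

```text
time_s: 9.65
ee_pos: [494.6, -188.3, -10.6]
ee_rot: [0.409, 0.913, -0.0, 0.0]
contact_force: [0.3, -4.5, -1.0]
grip_width: 85.2
grasp_force: 0.0
```

```bash
sed -i 's/(215,225,235)/(170,185,200,215,225)/' h.py
python3 - <<'E'
from h import *
st(); print(monitor.observe()["torque"]); lid("scene"); lid("side")
E
```

```text
9.65 [ 494.6 -188.3  -10.6] tool y deg 41.74 F [ 0.3 -4.5 -1. ] 85
[-0.68457526  0.04080006 -0.25376295]
scene []
side [(170, 516, -76, 77, 129, -0.083), (185, 515, -76, 75, 128, -0.07), (200, 514, -76, 72, 127, -0.054), (215, 516, -72, 72, 118, -0.085), (225, 518, -70, 67, 114, -0.066)]
```

Emit:
carry_out:
  moves: [0,0.002,0,0,0,0.004,0,0,0,0.006,0,0,0,0.008,0,0,0,0.01,0,0,0,0.011,0,0,0,0.012,0,0,0,0.012,0,0]

```text
time_s: 10.55
ee_pos: [494.7, -175.6, -10.6]
ee_rot: [0.408, 0.913, 0.0, 0.0]
contact_force: [0.7, -3.0, -1.1]
grip_width: 85.6
grasp_force: 0.0
```

```bash
python3 - <<'E'
from h import *
st(); print(monitor.observe()["torque"]); lid("side")
c=cap("scene"); hsv=cv2.cvtColor(c["pixels"],cv2.COLOR_BGR2HSV)
print(hsv[175:235:5,360:412:6,2]); print(hsv[175:235:12,360:412:6,1])
E
```

```text
10.55 [ 494.7 -175.6  -10.6] tool y deg 41.79 F [ 0.7 -3.  -1.1] 86
[-0.66719988  0.01571513 -0.15775778]
side [(170, 514, -63, 74, 129, -0.065), (185, 514, -64, 73, 129, -0.069), (200, 514, -63, 73, 127, -0.057), (215, 514, -58, 72, 117, -0.029), (225, 516, -57, 67, 114, -0.03)]
[[214 244 240 225  87  88  82  84  87]
 [165 111  94 141 236  88  91  86  88]
 [235  94 251 252 252 185 255  88  82]
 [252 241 252 252 252 252 252 103  95]
 [252 252 252 252 253 253 254 255  81]
 [152 211 184 180 183 176 177 173  85]
 [143 185 181 177 175 170 132 145  60]
 [162 134 167 181 168 150 127 113  69]
 [118 125 110  83  85 103 117  99  47]
 [113 118 112 111  93  98 110  89  61]
 [115 115 114 117 113 110 110  77  70]
 [110 116 113 110 108 108  97  78  75]]
[[11  6  7  9 15 12  6  6  9]
 [ 2 13  2  2  2  7  1  9 14]
 [11  3  6  8  9  6  7 10  3]
 [15  7 12 13 13  7 12 12  0]
 [ 9 12  0  4 13  9  9  6  7]]
```

Emit:
carry_out:
  moves: [0,0.002,0,0,0,0.004,0,0,0,0.006,0,0,0,0.008,0,0,0,0.01,0,0,0,0.012,0,0,0,0.012,0,0,0,0.012,0,0]

```text
time_s: 11.45
ee_pos: [494.7, -163.2, -10.7]
ee_rot: [0.408, 0.913, 0.0, -0.0]
contact_force: [-0.8, -3.2, -0.2]
grip_width: 85.2
grasp_force: 0.0
```

Emit:
carry_out:
  moves: [0,-0.015,0,0,0,-0.03,0,0,0,-0.03,0.03,0,0,-0.03,0.08,0,0,-0.03,0.13,0,-0.01,-0.02,0.18,0,-0.03,0,0.22,0,-0.05,0.05,0.22,0]

```text
time_s: 12.25
ee_pos: [448.6, -120.0, 215.1]
ee_rot: [0.411, 0.912, 0.002, 0.005]
contact_force: [1.7, 0.5, -1.0]
grip_width: 85.2
grasp_force: 0.0
```

```bash
cat >> h.py <<'E'
def lid2(n,up=4):
    c=capw() if n=="wrist" else cap(n); g=cv2.cvtColor(c["pixels"],cv2.COLOR_BGR2HSV); out=[]
    m=((g[...,2]>215)&(g[...,1]<30)).astype(np.uint8)
    m=cv2.morphologyEx(m,cv2.MORPH_OPEN,np.ones((3,3)))
    for k in cv2.findContours(m,0,cv2.CHAIN_APPROX_NONE)[0]:
        if cv2.contourArea(k)<200: continue
        P=np.float32([onz(c,u,v,115)[:2] for u,v in k[:,0]]); (x,y),(w,h),a=cv2.minAreaRect(P)
        if 400<x<780 and abs(y)<160: a=a if w<h else a-90; out.append((round(x),round(y),round(min(w,h)),round(max(w,h)),round(np.radians(a),3),k[:,0].min(0),k[:,0].max(0)))
    print(n,*out,sep="\n ")
E
python3 - <<'E'
from h import *
st(); lid2("scene"); lid2("side"); lid2("wrist")
E
```

```text
12.25 [ 448.6 -120.   215.1] tool y deg 41.47 F [ 1.7  0.5 -1. ] 85
scene
 (534, -43, 91, 113, np.float64(-0.075), array([350, 181], dtype=int32), array([398, 200], dtype=int32))
side
 (540, -84, 41, 76, np.float64(1.515), array([358, 235], dtype=int32), array([382, 266], dtype=int32))
 (621, -141, 26, 78, np.float64(-1.561), array([395, 232], dtype=int32), array([423, 255], dtype=int32))
 (512, -17, 30, 60, np.float64(-0.055), array([320, 228], dtype=int32), array([339, 251], dtype=int32))
 (579, 117, 42, 44, np.float64(-0.814), array([300, 180], dtype=int32), array([318, 195], dtype=int32))
wrist
 (539, -44, 82, 112, np.float64(-0.065), array([385, 127], dtype=int32), array([567, 275], dtype=int32))
```

The sideways push slid the box at only 3–4.5 N, so tipping is not a concern with contact at about 50 mm. The box now measures (538.5,-43) with yaw about -0.07, within about 3 mm of the dock line. Going behind it with the tool at about 47°, clear of the stone.

Emit:
carry_out:
  moves: [-0.008,0.008,0,0.5,-0.016,0.016,0,0.9,-0.016,0.016,-0.04,0.9,-0.016,0.016,-0.09,0.9,-0.016,0.016,-0.13,0.9,-0.016,0.016,-0.16,0.9,-0.016,0.016,-0.16,0.9,-0.016,0.016,-0.16,0.9]

```text
time_s: 13.2
ee_pos: [429.8, -102.0, 49.4]
ee_rot: [0.365, 0.931, -0.001, -0.001]
contact_force: [0.0, 0.1, 1.0]
grip_width: 85.1
grasp_force: 0.0
```

```bash
python3 - <<'E'
from h import *
st(); lid2("scene"); lid2("wrist")
E
```

```text
13.2 [ 429.8 -102.    49.4] tool y deg 47.18 F [0.  0.1 1. ] 85
scene
 (534, -31, 89, 91, np.float64(-0.134), array([351, 181], dtype=int32), array([385, 200], dtype=int32))
wrist
 (479, -66, 6, 10, np.float64(-0.785), array([506, 382], dtype=int32), array([542, 399], dtype=int32))
 (473, -32, 18, 29, np.float64(-1.305), array([561, 267], dtype=int32), array([639, 355], dtype=int32))
 (458, -40, 5, 26, np.float64(-0.067), array([523, 256], dtype=int32), array([618, 316], dtype=int32))
```

Emit:
carry_out:
  moves: [-0.002,0.003,-0.01,0,-0.003,0.006,-0.03,0,-0.003,0.006,-0.045,0,-0.003,0.006,-0.055,0,-0.003,0.006,-0.06,0,-0.003,0.006,-0.06,0,-0.003,0.006,-0.06,0,-0.003,0.006,-0.06,0]

```text
time_s: 14.1
ee_pos: [428.0, -95.8, -10.1]
ee_rot: [0.365, 0.931, 0.0, 0.001]
contact_force: [0.4, -0.6, 0.7]
grip_width: 85.4
grasp_force: 0.0
```

Emit:
carry_out:
  moves: [0.002,0.001,0,0,0.004,0.002,0,0,0.006,0.003,0,0,0.008,0.004,0,0,0.01,0.005,0,0,0.012,0.006,0,0,0.012,0.006,0,0,0.012,0.006,0,0]

```text
time_s: 14.9
ee_pos: [437.5, -89.6, -11.5]
ee_rot: [0.365, 0.931, -0.0, -0.002]
contact_force: [-4.3, 1.1, -1.5]
grip_width: 85.2
grasp_force: 0.0
```

```bash
python3 - <<'E'
from h import *
st(); print(monitor.observe()["torque"]);lid2("scene"); lid2("side")
E
```

```text
14.9 [437.5 -89.6 -11.5] tool y deg 47.2 F [-4.3  1.1 -1.5] 85
[0.02119803 0.7222652  0.15330203]
scene
 (534, -40, 89, 112, np.float64(-0.132), array([350, 181], dtype=int32), array([392, 200], dtype=int32))
side
 (539, -83, 42, 83, np.float64(1.519), array([356, 234], dtype=int32), array([383, 267], dtype=int32))
 (631, -141, 26, 98, np.float64(-1.567), array([395, 226], dtype=int32), array([427, 255], dtype=int32))
 (768, 154, 74, 123, np.float64(-0.053), array([334, 123], dtype=int32), array([377, 149], dtype=int32))
```

Emit:
carry_out:
  moves: [0.004,0.002,0.001,0,0.008,0.003,0.001,0,0.012,0.003,0.001,0,0.016,0.002,0.001,0,0.02,0.002,0.001,0,0.024,0.002,0.001,0,0.024,0.002,0.001,0,0.024,0.002,0.001,0]

```text
time_s: 15.8
ee_pos: [463.4, -87.8, -9.7]
ee_rot: [0.365, 0.931, -0.0, 0.0]
contact_force: [-3.8, 0.6, -2.2]
grip_width: 85.2
grasp_force: 0.0
```

```bash
python3 - <<'E'
from h import *
st(); lid2("scene")
E
```

```text
15.8 [463.4 -87.8  -9.7] tool y deg 47.17 F [-3.8  0.6 -2.2] 85
scene
 (561, -36, 92, 110, np.float64(-0.236), array([347, 176], dtype=int32), array([388, 194], dtype=int32))
```

Emit:
carry_out:
  moves: [-0.015,-0.005,0.01,0,-0.025,-0.01,0.05,0,-0.025,-0.01,0.1,-1.4,-0.025,-0.01,0.15,-2.8,-0.025,0.01,0.19,-4.2,-0.025,0.03,0.2,-5.6,-0.025,0.05,0.2,-7,-0.02,0.05,0.2,-8.4]

```text
time_s: 16.65
ee_pos: [445.1, -34.6, 192.1]
ee_rot: [0.728, 0.686, 0.003, 0.001]
contact_force: [-0.6, -0.1, -0.3]
grip_width: 85.5
grasp_force: 0.0
```

```bash
python3 - <<'E'
from h import *
st(); lid2("scene"); lid2("wrist"); lid2("side")
E
```

```text
16.65 [445.1 -34.6 192.1] tool y deg -3.38 F [-0.6 -0.1 -0.3] 86
scene
 (563, -32, 92, 140, np.float64(-0.236), array([340, 176], dtype=int32), array([394, 194], dtype=int32))
wrist
 (567, -42, 82, 112, np.float64(-0.105), array([434, 120], dtype=int32), array([576, 280], dtype=int32))
side
 (631, -141, 26, 98, np.float64(-1.567), array([395, 226], dtype=int32), array([427, 255], dtype=int32))
 (587, -49, 115, 130, np.float64(1.454), array([328, 199], dtype=int32), array([390, 260], dtype=int32))
 (776, 131, 56, 79, np.float64(-0.038), array([347, 127], dtype=int32), array([377, 149], dtype=int32))
```

Wrist view: box at (567,-42) with yaw about -0.10, almost on the dock line. A straight tool would still be tight against the stone, so I'll do one more diagonal push, slightly right of centre to square it.

Emit:
carry_out:
  moves: [-0.003,-0.01,0,1.4,-0.003,-0.03,0,2.8,0,-0.05,0,4.2,0.005,-0.05,0,5.6,0.01,-0.05,0,7,0.01,-0.05,0,8.4,0.01,-0.05,-0.04,8.4,0.01,-0.05,-0.09,8.4]

```text
time_s: 17.6
ee_pos: [456.4, -88.4, 101.7]
ee_rot: [0.364, 0.931, 0.002, 0.004]
contact_force: [0.4, 0.8, -0.4]
grip_width: 85.3
grasp_force: 0.0
```

Emit:
carry_out:
  moves: [0,0,-0.04,0,0,0,-0.07,0,0,0,-0.095,0,0,0,-0.11,0,0,0,-0.11,0,0,0,-0.11,0,0,0,-0.11,0,0,0,-0.11,0]

```text
time_s: 18.4
ee_pos: [454.3, -87.8, -8.6]
ee_rot: [0.365, 0.931, 0.001, 0.001]
contact_force: [0.1, -0.1, 0.3]
grip_width: 85.6
grasp_force: 0.0
```

Emit:
carry_out:
  moves: [0.005,0,-0.001,0,0.009,0,-0.001,0,0.013,-0.001,-0.001,0,0.018,-0.001,-0.001,0,0.022,-0.001,-0.001,0,0.027,-0.002,-0.001,0,0.032,-0.002,-0.001,0,0.032,-0.002,-0.001,0]

```text
time_s: 19.2
ee_pos: [484.2, -89.6, -11.4]
ee_rot: [0.365, 0.931, -0.001, -0.001]
contact_force: [-2.9, -0.2, -1.0]
grip_width: 85.9
grasp_force: 0.0
```

Emit:
carry_out:
  moves: [-0.015,-0.005,0.01,0,-0.025,-0.01,0.05,0,-0.025,-0.01,0.1,-1.4,-0.025,-0.01,0.15,-2.8,-0.025,0.01,0.19,-4.2,-0.025,0.03,0.2,-5.6,-0.025,0.05,0.2,-7,-0.025,0.05,0.2,-8.4]

```text
time_s: 20.0
ee_pos: [461.4, -36.5, 190.4]
ee_rot: [0.727, 0.686, 0.002, 0.0]
contact_force: [-0.0, -0.1, -0.8]
grip_width: 85.3
grasp_force: 0.0
```

```bash
python3 - <<'E'
from h import *
st(); lid2("wrist")
E
```

```text
20.0 [461.4 -36.5 190.4] tool y deg -3.33 F [-0.  -0.1 -0.8] 85
wrist
 (588, -44, 82, 112, np.float64(-0.104), array([444, 122], dtype=int32), array([588, 284], dtype=int32))
```

Box at (588,-44), yaw -0.10, on the dock line. Now the straight push with the flat knuckle edge, a little right of centre.

Emit:
carry_out:
  moves: [0,0,-0.045,0,0,0,-0.09,0,0,0,-0.13,0,0,0,-0.165,0,0,0,-0.188,0,0,0,-0.198,0,0,0,-0.199,0,0,0,-0.199,0]

```text
time_s: 20.85
ee_pos: [461.3, -40.1, -8.8]
ee_rot: [0.727, 0.687, 0.001, 0.001]
contact_force: [0.2, 0.2, -0.1]
grip_width: 85.4
grasp_force: 0.0
```

Emit:
carry_out:
  moves: [0.005,0,0,0,0.01,0,0,0,0.014,-0.001,0,0,0.018,-0.001,0,0,0.022,-0.001,0,0,0.026,-0.002,0,0,0.03,-0.002,0,0,0.03,-0.002,0,0]

```text
time_s: 21.65
ee_pos: [489.9, -41.7, -9.7]
ee_rot: [0.727, 0.687, -0.0, -0.001]
contact_force: [-2.4, -0.6, -0.9]
grip_width: 85.4
grasp_force: 0.0
```

```bash
python3 - <<'E'
from h import *
st(); lid2("wrist"); lid2("scene"); lid2("side")
E
```

```text
21.65 [489.9 -41.7  -9.7] tool y deg -3.21 F [-2.4 -0.6 -0.9] 85
wrist
 (475, 16, 2, 8, np.float64(-0.311), array([  0, 244], dtype=int32), array([ 35, 363], dtype=int32))
 (504, 28, 1, 1, np.float64(1.107), array([498,  59], dtype=int32), array([522,  82], dtype=int32))
scene
 (607, -14, 61, 93, np.float64(1.326), array([344, 169], dtype=int32), array([365, 186], dtype=int32))
side
 (621, -141, 26, 78, np.float64(-1.561), array([395, 232], dtype=int32), array([423, 255], dtype=int32))
 (609, -52, 90, 107, np.float64(-0.056), array([355, 199], dtype=int32), array([403, 247], dtype=int32))
 (768, 154, 74, 123, np.float64(-0.053), array([334, 123], dtype=int32), array([377, 149], dtype=int32))
```

Emit:
carry_out:
  moves: [0.004,0,0,0,0.008,-0.001,0,0,0.012,-0.001,0,0,0.016,-0.001,0,0,0.02,-0.001,0,0,0.024,-0.002,0,0,0.024,-0.002,0,0,0.024,-0.002,0,0]

```text
time_s: 22.6
ee_pos: [515.2, -43.9, -9.5]
ee_rot: [0.727, 0.687, 0.0, 0.001]
contact_force: [-2.9, 0.8, -1.0]
grip_width: 85.3
grasp_force: 0.0
```

Emit:
carry_out:
  moves: [-0.012,0,0.002,0,-0.025,0,0.02,0,-0.025,0,0.06,0,-0.025,0,0.11,0,-0.025,0,0.16,0,-0.025,0,0.2,0,-0.025,0,0.2,0,-0.025,0,0.2,0]

```text
time_s: 23.4
ee_pos: [490.1, -43.8, 191.6]
ee_rot: [0.727, 0.687, 0.002, 0.001]
contact_force: [0.8, -0.2, -0.6]
grip_width: 85.6
grasp_force: 0.0
```

```bash
python3 - <<'E'
from h import *
st(); lid2("wrist"); lid2("side"); lid2("scene")
E
```

```text
23.4 [490.1 -43.8 191.6] tool y deg -3.24 F [ 0.8 -0.2 -0.6] 86
wrist
 (698, -79, 25, 28, np.float64(0.185), array([603, 220], dtype=int32), array([639, 257], dtype=int32))
 (634, -46, 82, 112, np.float64(-0.045), array([467, 115], dtype=int32), array([610, 274], dtype=int32))
side
 (631, -141, 26, 98, np.float64(-1.567), array([395, 226], dtype=int32), array([427, 255], dtype=int32))
 (638, -61, 100, 139, np.float64(-0.088), array([358, 190], dtype=int32), array([423, 241], dtype=int32))
 (579, 118, 39, 44, np.float64(-0.809), array([300, 180], dtype=int32), array([317, 195], dtype=int32))
scene
 (629, -46, 91, 113, np.float64(-0.051), array([342, 164], dtype=int32), array([384, 181], dtype=int32))
```

Box at (634,-46), yaw -0.048, already between the rails. Pushing the last ~43 mm, contact near centre.

Emit:
carry_out:
  moves: [0,0.003,-0.045,0,0,0.005,-0.09,0,0,0.005,-0.13,0,0,0.005,-0.165,0,0,0.005,-0.188,0,0,0.005,-0.198,0,0,0.005,-0.202,0,0,0.005,-0.202,0]

```text
time_s: 24.35
ee_pos: [489.0, -39.2, -11.7]
ee_rot: [0.727, 0.687, -0.0, -0.0]
contact_force: [0.4, -0.4, -0.2]
grip_width: 85.6
grasp_force: 0.0
```

Emit:
carry_out:
  moves: [0.008,0,0,0,0.016,-0.001,0,0,0.023,-0.001,0,0,0.03,-0.002,0,0,0.037,-0.002,0,0,0.043,-0.003,0,0,0.049,-0.003,0,0,0.049,-0.003,0,0]

```text
time_s: 25.15
ee_pos: [537.7, -41.8, -12.3]
ee_rot: [0.727, 0.687, -0.001, -0.001]
contact_force: [-1.6, 0.1, -0.8]
grip_width: 85.3
grasp_force: 0.0
```

Emit:
carry_out:
  moves: [0.002,0,0,0,0.004,0,0,0,0.006,-0.001,0,0,0.008,-0.001,0,0,0.01,-0.001,0,0,0.01,-0.001,0,0,0.01,-0.001,0,0,0.01,-0.001,0,0]

```text
time_s: 25.95
ee_pos: [547.4, -42.7, -12.1]
ee_rot: [0.727, 0.687, -0.001, -0.001]
contact_force: [-4.1, -0.1, -1.1]
grip_width: 85.5
grasp_force: 0.0
```

Emit:
carry_out:
  moves: [0.002,0,0.001,0,0.004,0,0.001,0,0.006,0,0.001,0,0.007,0,0.001,0,0.007,0,0.001,0,0.007,0,0.001,0,0.007,0,0.001,0,0.007,0,0.001,0]

```text
time_s: 26.75
ee_pos: [555.3, -42.8, -10.7]
ee_rot: [0.727, 0.687, 0.0, 0.0]
contact_force: [-3.5, 0.3, -1.4]
grip_width: 85.6
grasp_force: 0.0
```

Emit:
carry_out:
  moves: [0.001,0,0,0,0.001,0,0,0,0.002,0,0,0,0.002,0,0,0,0.002,0,0,0,0.002,0,0,0,0.002,0,0,0,0.002,0,0,0]

```text
time_s: 27.55
ee_pos: [557.3, -42.8, -10.7]
ee_rot: [0.727, 0.687, 0.0, 0.0]
contact_force: [-2.9, 1.0, -1.8]
grip_width: 85.1
grasp_force: 0.0
```

Emit:
carry_out:
  moves: [0.001,0,0,0,0.002,0,0,0,0.003,0,0,0,0.003,0,0,0,0.003,0,0,0,0.003,0,0,0,0.003,0,0,0,0.003,0,0,0]

```text
time_s: 28.35
ee_pos: [559.2, -42.2, -11.1]
ee_rot: [0.727, 0.687, -0.001, -0.001]
contact_force: [-5.7, 1.5, -0.8]
grip_width: 85.6
grasp_force: 0.0
```

```bash
python3 - <<'E'
from h import *
st(); lid2("scene"); lid2("side")
E
```

```text
28.35 [559.2 -42.2 -11.1] tool y deg -3.2 F [-5.7  1.5 -0.8] 86
scene
side
 (621, -141, 26, 78, np.float64(-1.561), array([395, 232], dtype=int32), array([423, 255], dtype=int32))
 (677, -57, 87, 107, np.float64(-0.066), array([378, 183], dtype=int32), array([423, 229], dtype=int32))
 (579, 117, 42, 44, np.float64(-0.814), array([300, 180], dtype=int32), array([318, 195], dtype=int32))
```

Emit:
carry_out:
  moves: [0.001,0,0,0,0.002,0,0,0,0.002,0,0,0,0.002,0,0,0,0.002,0,0,0,0.002,0,0,0,0.002,0,0,0,0.002,0,0,0]

```text
time_s: 29.25
ee_pos: [559.3, -41.7, -11.3]
ee_rot: [0.727, 0.687, -0.002, -0.003]
contact_force: [-12.4, 2.6, 5.2]
grip_width: 85.4
grasp_force: 0.0
```

The arm stopped and the force rose to 12 N, so the box is against the stop. Backing off to check.

Emit:
carry_out:
  moves: [-0.003,0,0,0,-0.01,0,0,0,-0.025,0,0.01,0,-0.04,0,0.05,0,-0.06,0,0.1,0,-0.07,0,0.15,0,-0.07,0,0.2,0,-0.07,0,0.2,0]

```text
time_s: 30.05
ee_pos: [497.3, -43.2, 196.5]
ee_rot: [0.727, 0.687, 0.007, 0.004]
contact_force: [0.3, 0.1, 0.3]
grip_width: 85.8
grasp_force: 0.0
```

```bash
python3 - <<'E'
from h import *
st(); lid2("wrist"); lid2("scene"); lid2("side")
c=capw(); cv2.imwrite("pics/last_w.png",c["pixels"])
# stop top white/bright edges: profile along the dock axis at several lateral offsets on z=45 plane
a=-0.07; ax=np.array([np.cos(a),np.sin(a)]); n=np.array([-ax[1],ax[0]]); h=np.array([677,-50.5])
def proj(P):
    q=c["M"].T@(np.array(P)-c["eye"]); return c["cx"]-q[0]/q[2]*c["fx"], c["cy"]+q[1]/q[2]*c["fy"]
g=cv2.cvtColor(c["pixels"],cv2.COLOR_BGR2GRAY)
for lat in(-70,-40,0,40,70):
    print(lat,[int(g[int(round(v)),int(round(u))]) if 0<=v<400 and 0<=u<640 else -1 for d in range(26,76,2) for u,v in[proj((*(h+ax*d+n*lat),45.))]])
E
```

```text
30.05 [497.3 -43.2 196.5] tool y deg -3.27 F [0.3 0.1 0.3] 86
wrist
 (678, -48, 82, 112, np.float64(-0.068), array([510, 116], dtype=int32), array([639, 271], dtype=int32))
scene
 (672, -49, 91, 113, np.float64(-0.077), array([340, 157], dtype=int32), array([381, 173], dtype=int32))
side
 (631, -141, 26, 98, np.float64(-1.567), array([395, 226], dtype=int32), array([427, 255], dtype=int32))
 (677, -52, 87, 115, np.float64(-0.067), array([365, 181], dtype=int32), array([423, 229], dtype=int32))
 (579, 117, 42, 44, np.float64(-0.814), array([300, 180], dtype=int32), array([318, 195], dtype=int32))
-70 [234, 232, 233, 233, 233, 232, 232, 233, 233, 233, 234, 233, 233, 234, 234, 238, 114, 37, 39, 39, 41, 43, 42, 43, 40]
-40 [232, 232, 232, 233, 233, 235, 235, 234, 234, 234, 233, 234, 232, 232, 231, 231, 232, 232, 232, 233, 234, 235, 235, 234, 234]
0 [235, 235, 233, 235, 235, 235, 234, 234, 232, 232, 232, 234, 233, 233, 233, 233, 233, 232, 233, 233, 234, 232, 232, 232, 233]
40 [235, 235, 235, 234, 234, 233, 232, 232, 232, 234, 233, 234, 232, 231, 233, 233, 233, 233, 234, 233, 233, 233, 232, 232, 232]
70 [192, 194, 191, 84, 85, 85, 86, 84, 86, 86, 86, 102, 185, 201, 206, 206, 209, 107, 64, 64, 63, 65, 63, 64, 64]
```

All three views agree: the box is at about (677.5,-49) with yaw about -0.07, which matches the dock pose. It also stopped dead under 12 N. Handing in.

```bash
python3 -c "
from h import *
print(workorder.close_job())"
```

```text
the job is handed in; nothing more can be done
None
```

I pushed the battery box into its dock and handed the job in; the cell gave no verdict, but all three cameras put it within about 3 mm of home and square between the rails, and it stopped dead against the back stop at 12 N. The only contact I could make without touching the lid was about 50 mm up the case, above your 40 mm guide; it slid at 3–5 N with no sign of tipping. I did not re-measure the bystanders at the end.

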